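Find the caliper gap with stepped gauge leaves

TASK

Find the gap between the pads of the brake caliper with the gauge leaves: try them in its mouth from above, one after another from the thinnest up, putting each one that is loose back in its own slot of the rack. Push the first leaf that binds gently down until it stands on the floor of the mouth, and leave it there; never force a leaf, do not try the thickest one, since a thinner one always binds, and leave the other things on the bench as they are.

Things in the scene. Friction and masses are not known exactly. Their poses are not given: they have to be found in the camera images.
- caliper: Brake caliper on a steel stand (200 x 100 mm) fixed to the bench, mouth open upwards. Origin at bench level under the fixed pad's face; z up, x across the mouth, y along it. The fixed pad's upright face is x = 0; the mouth is at x < 0, up to the parallel face of the piston pad at x = -gap. The gap is unknown: 5.6 to 13.6 mm. Nothing is higher than 85 mm.
- fixed_pad: The caliper's fixed pad, same frame as the caliper. Both pads are 60 mm wide (y -30 to 30), tops 85 mm above the bench. Upper edges slope back as a lead-in: fixed pad by 4.5 mm from 69 mm up, piston pad by 6.5 mm from 65 mm up. Below, the faces are upright.
- mouth_floor (a point): Floor of the mouth, 25 mm above the bench, at the foot of the fixed pad's face (y = 0). A leaf that is home stands on it. A leaf thinner than the gap drops in freely down to it. A leaf over 3.3 mm thicker than the gap does not go in.
- mouth_top (a point): Point on the fixed pad's plane x = 0 at the height of the pads' tops (85 mm). The piston pad is sprung: it yields towards -x by up to 3.3 mm (5 N to begin, 6.3 N at the end), then stops hard. So a leaf up to 3.3 mm thicker than the gap binds: pinched with 5 to 6 N, it does not fall if let go halfway, and takes about 5 to 20 N to push down.
- rack: Black plastic rack fixed to the bench, 60 (x) x 250 (y) x 50 mm tall, origin at the centre of its underside, z up. Four slots in one line along y, 58 mm apart, 40 mm deep (floor 10 mm above the bench), each 50 mm long (y) and about 6 mm wider (x) than its own leaf. Leaves in it reach 125 mm above the bench: lift a leaf clear over the others.
- leaf8_grip (a point): Loose gauge leaf: an upright aluminium plate 8 mm thick (its x), 115 mm tall, about 94 g; the lower 75 mm is 44 mm wide (y), the upper 40 mm is a tab 26 mm wide (y) to grip. This point is in the tab, 95 mm above the lower edge, on the middle plane. At first it stands in its own slot of the rack, x along the rack's x; thinnest at the rack's +y end, growing in order towards -y.
- leaf8: The same 8 mm leaf; origin at the centre of its lower edge, z along its height.
- slot8 (a point): Centre of the mouth of the 8 mm leaf's own slot, in the rack's top face (50 mm above the bench).
- leaf11_grip (a point): Loose gauge leaf: an upright aluminium plate 11 mm thick (its x), 115 mm tall, about 130 g; the lower 75 mm is 44 mm wide (y), the upper 40 mm is a tab 26 mm wide (y) to grip. This point is in the tab, 95 mm above the lower edge, on the middle plane. At first it stands in its own slot of the rack, x along the rack's x; thinnest at the rack's +y end, growing in order towards -y.
- leaf11: The same 11 mm leaf; origin at the centre of its lower edge, z along its height.
- slot11 (a point): Centre of the mouth of the 11 mm leaf's own slot, in the rack's top face (50 mm above the bench).
- leaf14_grip (a point): Loose gauge leaf: an upright aluminium plate 14 mm thick (its x), 115 mm tall, about 165 g; the lower 75 mm is 44 mm wide (y), the upper 40 mm is a tab 26 mm wide (y) to grip. This point is in the tab, 95 mm above the lower edge, on the middle plane. At first it stands in its own slot of the rack, x along the rack's x; thinnest at the rack's +y end, growing in order towards -y.
- leaf14: The same 14 mm leaf; origin at the centre of its lower edge, z along its height.
- slot14 (a point): Centre of the mouth of the 14 mm leaf's own slot, in the rack's top face (50 mm above the bench).
- leaf17_grip (a point): Loose gauge leaf: an upright aluminium plate 17 mm thick (its x), 115 mm tall, about 201 g; the lower 75 mm is 44 mm wide (y), the upper 40 mm is a tab 26 mm wide (y) to grip. This point is in the tab, 95 mm above the lower edge, on the middle plane. At first it stands in its own slot of the rack, x along the rack's x; thinnest at the rack's +y end, growing in order towards -y.
- leaf17: The same 17 mm leaf; origin at the centre of its lower edge, z along its height.
- slot17 (a point): Centre of the mouth of the 17 mm leaf's own slot, in the rack's top face (50 mm above the bench).
- spanner: Bystander: a steel spanner lying flat; origin at its underside.
- driver: Bystander: a screwdriver lying flat; origin at its underside.
- socket: Bystander: a 28 mm wide, 36 mm tall steel socket beside the rack; origin at its underside.
- bearing: Bystander: a 56 mm wide, 16 mm tall bearing ring beside the rack; origin at its underside.
- bush: Bystander: a 44 mm wide, 35 mm tall rubber bush beside the caliper; origin at its underside.
- spray: Bystander: a spray can, 60 mm wide, 170 mm tall; origin at its underside.
- mug: Bystander: a white mug, 90 mm tall; origin at its underside.

How it is judged:
By the outcome, as a careful person would: the job done as asked, in the order asked, and still so for the second after the job is handed in, with the robot touching nothing.
It also fails if it takes over 72 s, if anything falls off the work surface, if the arm or the gripper's body presses on something with over 40 N, if the wrist force passes 120 N, or if a joint passes its speed limit or range.

ROBOT

A 6-joint arm with a two-finger parallel gripper is mounted at the origin on the work surface. World frame = base frame: x ahead of the robot, y to its left, z up, the work surface at z = 0. Lengths are in m, angles in rad, forces in N, time in s.
With the tool pointing down it reaches from about 0.35 to 0.85 m from the base axis. Payload 8.1 kg.
Tool frame: the origin (TCP) lies between the finger pads; the fingertips stand 19 mm ahead of it and the grasp point (between the pads) is the TCP; z points along the fingers, y is the line along which they close (so a half turn about z gives the same grasp; the last joint's range is limited). The gripper opens to 93 mm and grips with 3 to 60 N. Pads are 15 mm wide; open, the fingers measure 128 mm over their backs; the gripper's body (75 mm by 188 mm) begins 65 mm behind the grasp point.
Start: joints at [1.077, 0.13, 1.488, -0, 1.523, -0.085], TCP at [0.238, 0.551, 0.238] pointing down, gripper open.
Joint ranges: [-2.96, 2.96], [-0.89, 2.26], [0.02, 2.5], [-1.34, 4.48], [0, 2.73], [-2.66, 2.66]. Speed limits (rad/s): [2.39, 2.39, 2.79, 3.14, 3.14, 3.14].

INTERFACE

Orientations are given as a rotation vector (axis times angle).
In Python, from workcell import env gives the robot as it stands.
- The arm moves only by the shell command python3 -m jog 'ROWS' [OPENING] [FORCE]. ROWS is JSON, a list of rows, each an object with "translation": the shift along the world's x, y, z scaled (see below), a list of three; "yaw": the turn about the world's z scaled (see below). A call has 1 to 8 rows; each row shifts and turns the commanded pose from where the row before left it; what a row does not reach is not made up. The controller multiplies each number of a shift by 2 cm and each number of a turn by 0.12 rad. A row lasts 1/12 s, in which the tool goes at most 41.7 mm and 7.16 degrees, less where a joint would pass 70% of its speed; a pose out of reach is approached as far as the arm can. A call with a number of a shift or a turn outside -1 to 1 is refused whole. A call with a gripper value outside its range is refused whole. OPENING is the opening, from 0 (shut) to 1 (fully open), set as the call begins (- or left out, the last holds). The fingers move at their own pace and stop on an object; FORCE is the grip in N (left out, the last holds). Time passes only in rows, so rows that do not move let the fingers close. It gives the time, the measured TCP pose, the force, the opening and the grip force at its end, in the units of the state.
- env.state(): the state, without advancing time (a new reading comes with each control period).
- env.grab_frame(name): name is "side" or "top" or "wrist"; returns a dict with "pixels" (480x640x3 uint8, blue, green, red), "camera_matrix" (3x3 intrinsics, pixels), "camera_from_world" (4x4, takes a point from world to camera coordinates); the wrist camera has in their place "T_tool_cam" (4x4, takes a point from camera to tool coordinates, whose origin is the TCP and whose axes are the flange's). Camera axes: x right, y down, z forward; pixel columns grow to the right and rows downward; lengths in m; the calibration is good to about 2 mm. A picture is of the moment at which its call begins: read the wrist's pose just before it. There is no depth.
- env.close_job(): hands the job in; it is judged then, once.
Trained networks look in a picture, given as the dict that the camera call returned (one of the last four; its "shot" number tells which), for a name from the list of things; names that differ only in an ending like _2 or _b are one class to them, and where a whole thing is asked for, a point or a joint stands for the part that bears it (a point fixed in the world has none). Each returns a list of dicts, best first, with "confidence" (0 to 1); they miss things now and then, are a little off and sometimes report something else, mostly with a low value. They report only what shows in the picture. A call takes as long as a camera call.
- env.trace(picture, target): "mask" (480x640 bool, what is visible of it) and "position" ([column, row] in pixels, amid what is visible of it).
The state is a dict: "clock": time; "q": joint angles; "dq": joint speeds; "joint_torque": joint torques, N m; "tcp_pos": TCP position; "orientation": TCP orientation; "ft_force": force on the tool from outside, world axes, zero at the start; "moment": the same for the moment, N m; "width": finger opening in m; "grip_force": force on a finger pad.
Only numpy, scipy, OpenCV 4.12 (cv2) and the standard library are available. Lean on these libraries where they do the work, as an engineer would, in place of code of your own. Each camera call takes 0.05 s, during which the arm holds its last target. There are 200 camera calls.

## Working session

There is one attempt and no reset: what is moved stays moved. The work goes in short steps, Python scripts to look and compute and a shell command to move; the robot and the scene stay as the last step left them, time stands still between calls to the robot, and variables do not carry over. Pictures are saved under pics/ and viewed, at most 10 in all, crops included, and the job is handed in when it is done.

```bash
mkdir -p pics; ls
cat > h.py <<'E'
import numpy as np, cv2
from workcell import env
from scipy.spatial.transform import Rotation as R
def cam(f,st=None):
    K=np.array(f["camera_matrix"])
    if "camera_from_world" in f: return K,np.array(f["camera_from_world"])
    T=np.eye(4);T[:3,:3]=R.from_rotvec(st["orientation"]).as_matrix();T[:3,3]=st["tcp_pos"]
    return K,np.linalg.inv(T@np.array(f["T_tool_cam"]))
def proj(K,C,p):
    p=np.atleast_2d(p); q=(C[:3,:3]@p.T).T+C[:3,3]; q=(K@q.T).T; return q[:,:2]/q[:,2:]
def atz(K,C,px,z):
    d=C[:3,:3].T@np.linalg.inv(K)@np.array([px[0],px[1],1.]); o=-C[:3,:3].T@C[:3,3]
    return o+d*(z-o[2])/d[2]
def tri(obs):
    A=[];b=[]
    for K,C,px in obs:
        d=C[:3,:3].T@np.linalg.inv(K)@np.array([px[0],px[1],1.]);d/=np.linalg.norm(d);o=-C[:3,:3].T@C[:3,3]
        M=np.eye(3)-np.outer(d,d);A.append(M);b.append(M@o)
    return np.linalg.lstsq(np.vstack(A),np.hstack(b),rcond=None)[0]
E
python3 - <<'E'
from h import *
s=env.state();print({k:np.round(v,3) for k,v in s.items()})
fs={n:env.grab_frame(n) for n in ("top","side","wrist")}
for n,f in fs.items():
    K,C=cam(f,s); cv2.imwrite(f"pics/{n}0.png",f["pixels"])
    print(n,K[0,0],(-C[:3,:3].T@C[:3,3]).round(3),C[2,:3].round(2))
    for t in "caliper fixed_pad mouth_floor mouth_top rack leaf8_grip leaf11_grip leaf14_grip leaf17_grip slot8 slot17 spanner driver socket bearing bush spray mug".split():
        r=env.trace(f,t)
        print(" ",t,[(round(x["confidence"],2),np.round(x["position"],1).tolist(),int(x["mask"].sum())) for x in r[:2]])
E
```

```text
pics
{'clock': np.float64(0.0), 'q': array([ 1.077,  0.131,  1.489, -0.   ,  1.523, -0.085]), 'dq': array([-0.002, -0.   , -0.001, -0.   ,  0.   ,  0.001]), 'joint_torque': array([ 1.0000e-03, -5.5986e+01, -4.9174e+01,  7.7000e-02,  3.6000e-02,
       -0.0000e+00]), 'tcp_pos': array([0.238, 0.55 , 0.237]), 'orientation': array([-6.380e-01, -3.076e+00,  3.000e-03]), 'ft_force': array([ 0.028,  0.149, -0.097]), 'moment': array([-0.01 , -0.028, -0.006]), 'grip_force': np.float64(0.0), 'width': np.float64(0.093)}
top 463.9617625427613 [ 0.408 -0.007  1.189] [ 0.2   0.01 -0.98]
  caliper [(0.62, [394.7, 275.8], 2718)]
  fixed_pad [(0.47, [401.7, 255.7], 235)]
  mouth_floor [(0.62, [399.1, 276.1], 2850), (0.45, [243.4, 279.2], 1998)]
  mouth_top [(0.69, [401.6, 278.4], 2707), (0.22, [236.5, 239.8], 240)]
  rack [(0.56, [242.7, 276.0], 1875)]
  leaf8_grip [(0.27, [397.4, 277.7], 2858)]
  leaf11_grip [(0.44, [237.8, 274.0], 169)]
  leaf14_grip [(0.61, [256.3, 273.4], 166)]
  leaf17_grip [(0.71, [243.1, 274.9], 1950)]
  slot8 [(0.79, [246.8, 278.3], 1820)]
  slot17 [(0.79, [246.8, 278.3], 182
[... 939 characters left out ...]
lot17 [(0.95, [323.7, 351.8], 2845)]
  spanner [(0.78, [392.2, 284.4], 581)]
  driver [(0.97, [229.5, 239.7], 514), (0.65, [282.1, 425.8], 3108)]
  socket [(0.78, [374.3, 340.6], 283)]
  bearing [(0.81, [276.7, 340.7], 481)]
  bush [(0.53, [315.8, 218.5], 231), (0.15, [343.3, 283.8], 438)]
  spray [(0.58, [284.2, 424.6], 3270), (0.19, [404.4, 162.1], 1178)]
  mug [(0.69, [403.0, 162.8], 1237)]
wrist 359.0983331979054 [0.176 0.578 0.384] [ 0.23 -0.1  -0.97]
  caliper []
  fixed_pad []
  mouth_floor []
  mouth_top []
  rack []
  leaf8_grip []
  leaf11_grip []
  leaf14_grip []
  leaf17_grip []
  slot8 []
  slot17 []
  spanner []
  driver []
  socket []
  bearing []
  bush []
  spray []
  mug []
```

Run:
```python
import cv2,numpy as np
a=cv2.imread("pics/top0.png");b=cv2.imread("pics/side0.png")
a=cv2.resize(a[190:350,190:450],(800,492),interpolation=cv2.INTER_CUBIC)
b=cv2.resize(b[160:420,220:480],(600,600),interpolation=cv2.INTER_CUBIC)
cv2.imwrite("pics/topc.png",a);cv2.imwrite("pics/sidec.png",b)
```

```text
(no output)
```

View pics/topc.png

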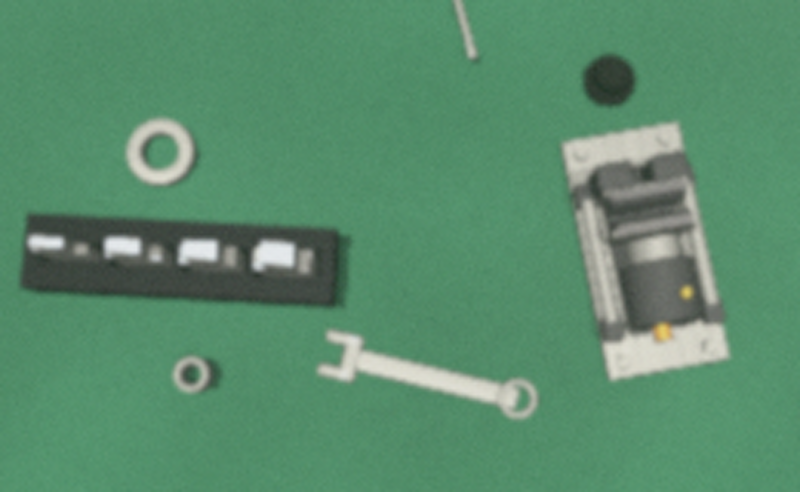

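View pics/sidec.png

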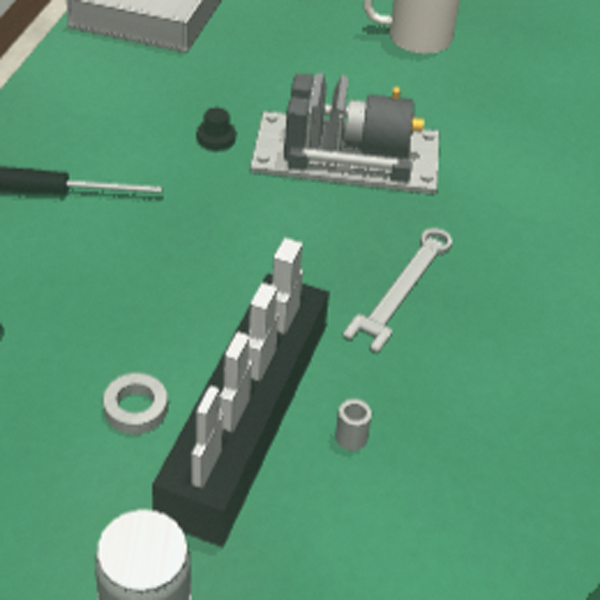

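The top view shows the rack at crop (25–340, 215–305) with the leaves' tops at about (46,242), (123,246), (199,250) and (275,255). The caliper is at (565–730, 125–380), fixed pad up-image and piston below. The side view shows the same layout, with the tab tops at about (210,392), (238,340), (265,290) and (290,244).

Run:
```python
from h import *
ft=env.grab_frame("top");fs=env.grab_frame("side")
T=cam(ft);S=cam(fs)
t=lambda x,y:(190+x/3.077,190+y/3.077)
s=lambda x,y:(220+x/2.308,160+y/2.308)
for n,a,b in [(8,(46,242),(210,392)),(11,(123,246),(238,340)),(14,(199,250),(265,290)),(17,(275,255),(290,244))]:
    print(n,tri([(*T,t(*a)),(*S,s(*b))]).round(4),atz(*T,t(*a),.125).round(4))
for n,p,z in [("rack",(27,215),.05),("rack",(340,230),.05),("fixedtopL",(608,192),.085),("fixedtopR",(683,182),.085),("pistL",(612,232),.085),("pistR",(692,218),.085),
  ("standTL",(563,145),0.01),("standTR",(680,123),0.01),("standBL",(610,380),0.01),("standBR",(728,357),0.01),("bush",(610,80),.035),("spannerL",(340,355),0),("spannerR",(517,398),0),("socket",(192,374),.036),("bearing",(162,152),.016)]:
    print(n,atz(*T,t(*p),z).round(4))
for n in("spray","mug","driver"):
    r=env.trace(ft,n)[0]["position"];print(n,atz(*T,r,.05).round(3))
# project gripper TCP
st=env.state();print(proj(*T,st["tcp_pos"]), np.degrees(R.from_rotvec(st["orientation"]).as_euler('ZYX')))
f=env.grab_frame("wrist");print(np.array(f["T_tool_cam"]).round(3),st["clock"])
```

```text
8 [0.5288 0.276  0.1322] [0.5295 0.2779 0.125 ]
11 [0.526  0.2189 0.1301] [0.5262 0.2199 0.125 ]
14 [0.5224 0.1618 0.1314] [0.523  0.1628 0.125 ]
17 [0.5184 0.105  0.1331] [0.519  0.1058 0.125 ]
rack [0.56   0.3144 0.05  ]
rack [0.5467 0.0619 0.05  ]
fixedtopL [ 0.5712 -0.1491  0.085 ]
fixedtopR [ 0.5788 -0.2077  0.085 ]
pistL [ 0.5399 -0.1512  0.085 ]
pistR [ 0.5505 -0.2136  0.085 ]
standTL [ 0.6223 -0.1223  0.01  ]
standTR [ 0.6406 -0.2209  0.01  ]
standBL [ 0.4283 -0.1557  0.01  ]
standBR [ 0.4464 -0.252   0.01  ]
bush [ 0.6722 -0.16    0.035 ]
spannerL [0.4495 0.0643 0.    ]
spannerR [ 0.4143 -0.0806  0.    ]
socket [0.4337 0.18   0.036 ]
bearing [0.617  0.2134 0.016 ]
spray [0.516 0.465 0.05 ]
mug [ 0.51  -0.451  0.05 ]
driver [ 0.82  -0.007  0.05 ]
[[ 43.67189587 411.36730815]] [ 1.56580405e+02 -3.22513832e-05 -1.79996929e+02]
[[-0.001 -0.969 -0.249  0.068]
 [ 1.    -0.001  0.001  0.   ]
 [-0.001 -0.249  0.969 -0.147]
 [ 0.     0.     0.     1.   ]] 3.1
```

```bash
R='{"translation":[0.9,-0.84,0.05],"yaw":-0.64}'; python3 -m jog '[{"translation":[0.9,-0.84,0.05],"yaw":-0.64},{"translation":[0.9,-0.84,0.05],"yaw":-0.64},{"translation":[0.9,-0.84,0.05],"yaw":-0.64},{"translation":[0.9,-0.84,0.05],"yaw":-0.64},{"translation":[0.9,-0.84,0.05],"yaw":-0.64},{"translation":[0.9,-0.84,0.05],"yaw":-0.64},{"translation":[0.9,-0.84,0.05],"yaw":-0.64},{"translation":[0.9,-0.84,0.05],"yaw":-0.64}]' 0.6 20
python3 -m jog '[{"translation":[0.9,-0.84,0.05],"yaw":-0.64},{"translation":[0.9,-0.84,0.05],"yaw":-0.64},{"translation":[0.9,-0.84,0.05],"yaw":-0.64},{"translation":[0.9,-0.84,0.05],"yaw":-0.64},{"translation":[0.9,-0.84,0.05],"yaw":-0.64},{"translation":[0.9,-0.84,0.05],"yaw":-0.64},{"translation":[0.9,-0.84,0.05],"yaw":-0.64},{"translation":[0.9,-0.84,0.05],"yaw":-0.64}]'
python3 - <<'E'
from h import *
s=env.state();f=env.grab_frame("wrist");s2=env.state()
print(s["tcp_pos"].round(4) if hasattr(s["tcp_pos"],'round') else s["tcp_pos"],s2["tcp_pos"],np.degrees(R.from_rotvec(s["orientation"]).as_euler('ZYX')),s["q"],s["clock"])
cv2.imwrite("pics/w1.png",f["pixels"])
import pickle;pickle.dump((f,s),open("w1.pkl","wb"))
E
```

```text
clock: 3.82
tcp_pos: [0.3833, 0.4153, 0.2458]
orientation: [1.543, 2.736, 0.0]
ft_force: [0.3, 0.4, 0.2]
width: 0.056
grip_force: 0.0
clock: 4.48
tcp_pos: [0.5273, 0.2808, 0.2538]
orientation: [2.298, 2.142, 0.0]
ft_force: [-0.5, 0.9, 0.1]
width: 0.0559
grip_force: 0.0
[0.5273 0.2808 0.2538] [0.53016898 0.2776324  0.25382197] [ 8.59528152e+01 -5.94632109e-03  1.79993214e+02] [4.03555137e-01 1.16966748e-01 1.47347130e+00 3.82617400e-05
 1.55100185e+00 4.74191090e-01] 4.4833
```

View pics/w1.png

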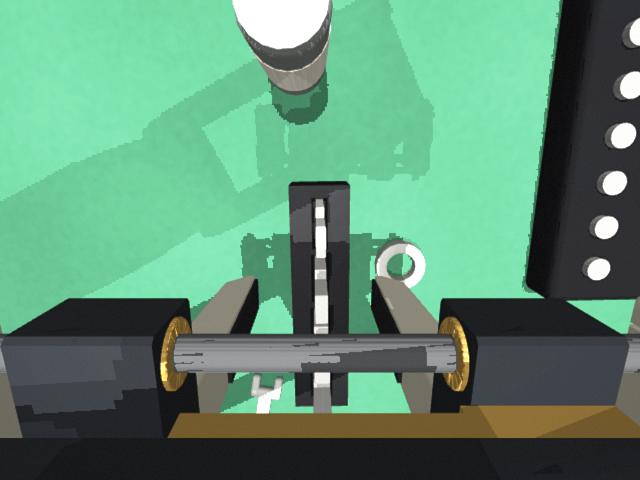

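The wrist view shows the rack upright in the picture at columns 290–349. The leaf tops are in line near column 320, from rows 200 to 370, between the fingers.

```bash
python3 - <<'E'
from h import *
import pickle
f,s=pickle.load(open("w1.pkl","rb"));W=cam(f,s)
g=f["pixels"].astype(int).max(2)
for r in (188,192,195,198,200,205,215,225,235,248,262,270,280,290,300,310,320):
    row=g[r,280:360]; d=np.where(row<110)[0]+280; l=np.where(row>150)[0]+280; l=l[(l>d.min())&(l<d.max())] if len(d) else l
    print(r,d.min() if len(d) else 0,d.max() if len(d) else 0,(l.min(),l.max()) if len(l) else None)
for px in [(290,184),(349,184)]: print(atz(*W,px,.05).round(4))
# predicted leaf tops from rack guess
th=np.radians(-3.3)
ex=np.array([np.cos(th),np.sin(th),0]);ey=np.array([-np.sin(th),np.cos(th),0])
c=np.array([.5243,.191,0])
for i,t in enumerate((8,11,14,17)):
    y=.087-.058*i
    print(t,(c+ey*y).round(4),[proj(*W,c+ey*(y+b)+ex*a*t/2000+[0,0,z])[0].round(1).tolist() for a in(-1,1) for b,z in((.013,.125),(-.013,.125))])
for a in(-.03,.03):
  for b in (.125,): print(proj(*W,c+ex*a+ey*b+[0,0,.05]).round(1))
print(env.state()["tcp_pos"])
E
python3 - <<'E'
import cv2
a=cv2.imread("pics/w1.png")[180:330,270:370];cv2.imwrite("pics/w1c.png",cv2.resize(a,(400,600),interpolation=cv2.INTER_NEAREST))
E
```

```text
188 289 349 None
192 289 349 None
195 289 349 None
198 289 349 None
200 289 349 (np.int64(316), np.int64(322))
205 289 348 (np.int64(316), np.int64(323))
215 290 348 (np.int64(315), np.int64(323))
225 290 348 (np.int64(316), np.int64(324))
235 290 349 (np.int64(315), np.int64(325))
248 290 349 (np.int64(316), np.int64(325))
262 291 349 None
270 291 349 (np.int64(315), np.int64(325))
280 291 348 None
290 292 348 None
300 292 348 (np.int64(315), np.int64(327))
310 292 348 (np.int64(315), np.int64(327))
320 293 348 (np.int64(315), np.int64(327))
[0.5068 0.3198 0.05  ]
[0.5638 0.3158 0.05  ]
8 [0.5293 0.2779 0.    ] [[311.4, 227.7], [311.9, 259.5], [321.6, 227.6], [321.9, 259.3]]
11 [0.526 0.22  0.   ] [[310.7, 296.6], [311.2, 325.3], [324.0, 296.4], [324.2, 325.2]]
14 [0.5226 0.162  0.    ] [[310.1, 359.1], [310.5, 385.3], [326.2, 358.9], [326.4, 385.1]]
17 [0.5193 0.1041 0.    ] [[309.5, 416.1], [309.9, 440.0], [328.3, 415.8], [328.4, 439.8]]
[[284.8 186.8]]
[[346.6 185.9]]
[0.53016898 0.2776324  0.25382197]
```

View pics/w1c.png

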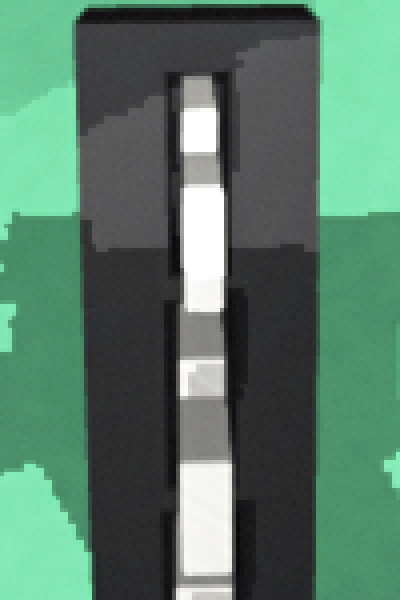

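Run:
```python
from h import *
s=env.state();f=env.grab_frame("wrist");W=cam(f,s);ft=env.grab_frame("top");T=cam(ft)
g=f["pixels"].astype(int).max(2);print(s["tcp_pos"],np.degrees(R.from_rotvec(s["orientation"]).as_euler('ZYX')))
for r in (195,235,245,275,310):
    row=g[r,270:370]; d=np.where(row<110)[0]+270; l=np.where(row>150)[0]+270; l=l[(l>d.min())&(l<d.max())]
    print(r,d.min(),d.max(),l.min(),l.max(),atz(*W,((d.min()+d.max()+1)/2,r),.05).round(4),atz(*W,((l.min()+l.max()+1)/2,r),.125).round(4))
# top: rack dark pixels: subpixel edges
p=ft["pixels"].astype(int); m=(p.max(2)<75).astype(np.uint8)
n,lab,st,ce=cv2.connectedComponentsWithStats(m[230:300,190:310]); k=1+np.argmax(st[1:,4])
c=np.argwhere(lab==k)[:,::-1]+[190,230]; rect=cv2.minAreaRect(c.astype(np.float32));print(rect,[atz(*T,q,.05).round(4).tolist() for q in cv2.boxPoints(rect)])
```

```text
[0.53016898 0.2776324  0.25382197] [8.54743615e+01 8.97125953e-02 1.79877221e+02]Traceback (most recent call last):
  File "<stdin>", line 6, in <module>
    return umr_minimum(a, axis, None, out, keepdims, initial, where)
ValueError: zero-size array to reduction operation minimum which has no identity
```

Run:
```python
from h import *
s=env.state();f=env.grab_frame("wrist");W=cam(f,s)
g=f["pixels"].astype(int).max(2);print(s["tcp_pos"],np.degrees(R.from_rotvec(s["orientation"]).as_euler('ZYX')),s["clock"])
for r in (195,210,225,235,240,245,250,275,310):
    row=g[r,270:370]; d=np.where(row<110)[0]+270
    if len(d)==0: continue
    l=np.where(row>150)[0]+270; l=l[(l>d.min())&(l<d.max())]
    print(r,d.min(),d.max(),atz(*W,((d.min()+d.max()+1)/2,r),.05).round(4))
    if len(l):print("   ",l.min(),l.max(),atz(*W,((l.min()+l.max()+1)/2,r),.125).round(4))
```

```text
[0.52745566 0.28054425 0.25355865] [ 8.60396482e+01  4.93707109e-03 -1.79998878e+02] 4.6333
195 289 348 [0.5342 0.3069 0.05  ]
210 289 348 [0.5332 0.2922 0.05  ]
    315 323 [0.5335 0.3044 0.125 ]
225 290 348 [0.5327 0.2771 0.05  ]
    316 324 [0.5335 0.2925 0.125 ]
235 290 349 [0.5326 0.2669 0.05  ]
    315 325 [0.5329 0.2845 0.125 ]
240 290 348 [0.5317 0.2618 0.05  ]
    315 325 [0.5327 0.2804 0.125 ]
245 290 349 [0.5319 0.2566 0.05  ]
    315 325 [0.5324 0.2763 0.125 ]
250 290 349 [0.5315 0.2513 0.05  ]
    316 325 [0.5325 0.2722 0.125 ]
275 291 348 [0.5298 0.2246 0.05  ]
    315 325 [0.5308 0.2512 0.125 ]
310 292 348 [0.5277 0.1855 0.05  ]
    315 327 [0.5296 0.2204 0.125 ]
```

```bash
python3 -m jog '[{"translation":[0.2,-0.12,-0.91],"yaw":0.12},{"translation":[0,0,-0.91],"yaw":0},{"translation":[0,0,-0.91],"yaw":0},{"translation":[0,0,-0.91],"yaw":0},{"translation":[0,0,-0.91],"yaw":0},{"translation":[0,0,-0.91],"yaw":0},{"translation":[0,0,-0.91],"yaw":0},{"translation":[0,0,-0.91],"yaw":0}]'
python3 -m jog '[{"translation":[0,0,0],"yaw":0},{"translation":[0,0,0],"yaw":0},{"translation":[0,0,0],"yaw":0},{"translation":[0,0,0],"yaw":0},{"translation":[0,0,0],"yaw":0}]' 0 45
```

```text
clock: 5.35
tcp_pos: [0.5294, 0.2806, 0.1073]
orientation: [-2.275, -2.166, -0.0]
ft_force: [0.0, -0.4, 0.0]
width: 0.056
grip_force: 0.0
clock: 5.77
tcp_pos: [0.5314, 0.28, 0.1098]
orientation: [2.278, 2.162, 0.004]
ft_force: [0.2, 0.2, 0.5]
width: 0.0271
grip_force: 0.0
```

```bash
python3 -m jog '[{"translation":[0,0,0],"yaw":0},{"translation":[0,0,0],"yaw":0},{"translation":[0,0,0],"yaw":0},{"translation":[0,0,0],"yaw":0},{"translation":[0,0,0],"yaw":0}]'; python3 -c "
from h import *
s=env.state();print(s['tcp_pos'],np.degrees(R.from_rotvec(s['orientation']).as_euler('ZYX')))"
```

```text
clock: 6.18
tcp_pos: [0.5307, 0.2794, 0.1085]
orientation: [2.279, 2.162, 0.001]
ft_force: [0.4, -0.0, 3.9]
width: 0.0079
grip_force: 45.0
[0.53073279 0.27944677 0.10850268] [ 8.69951819e+01 -1.64848615e-02  1.79969556e+02]
```

```bash
python3 -m jog '[{"translation":[0,0,0.6],"yaw":0},{"translation":[0,0,1],"yaw":0},{"translation":[0,0,1],"yaw":0},{"translation":[0,0,1],"yaw":0},{"translation":[0,0,1],"yaw":0},{"translation":[0,0,1],"yaw":0},{"translation":[0,0,1],"yaw":0},{"translation":[0,-0.5,0.6],"yaw":0.1}]' && python3 -m jog '[{"translation":[0.08,-1,0],"yaw":0.1},{"translation":[0.08,-1,0],"yaw":0.1},{"translation":[0.08,-1,0],"yaw":0.1},{"translation":[0.08,-1,0],"yaw":0.1},{"translation":[0.08,-1,0],"yaw":0.1},{"translation":[0.08,-1,0],"yaw":0.1},{"translation":[0.08,-1,0],"yaw":0.1},{"translation":[0.08,-1,0],"yaw":0.1}]' && python3 -m jog '[{"translation":[0.08,-1,0],"yaw":0.1},{"translation":[0.08,-1,0],"yaw":0.1},{"translation":[0.08,-1,0],"yaw":0.1},{"translation":[0.08,-1,0],"yaw":0.1},{"translation":[0.08,-1,0],"yaw":0.1},{"translation":[0.08,-1,0],"yaw":0.1},{"translation":[0.08,-1,0],"yaw":0.1},{"translation":[0.08,-1,0],"yaw":0.1}]' && python3 -m jog '[{"translation":[0.08,-1,0],"yaw":0.1},{"translation":[0.08,-1,0],"yaw":0.1},{"translation":[0.08,-0.5,0],"yaw":0.1},{"translation":[0,0,0],"yaw":0},{"translation":[0,0,0],"yaw":0},{"translation":[0,0,0],"yaw":0}]'
python3 - <<'E'
from h import *
s=env.state();f=env.grab_frame("wrist");s2=env.state()
print(s["tcp_pos"],s2["tcp_pos"],np.degrees(R.from_rotvec(s["orientation"]).as_euler('ZYX')),s["q"])
cv2.imwrite("pics/w2.png",f["pixels"])
import pickle;pickle.dump((f,s),open("w2.pkl","wb"))
a=f["pixels"][180:480,170:470];cv2.imwrite("pics/w2c.png",cv2.resize(a,(600,600),interpolation=cv2.INTER_CUBIC))
E
```

```text
clock: 6.85
tcp_pos: [0.5309, 0.2707, 0.2554]
orientation: [2.264, 2.177, 0.005]
ft_force: [1.0, 0.7, -1.2]
width: 0.0078
grip_force: 45.0
clock: 7.52
tcp_pos: [0.5431, 0.1084, 0.2526]
orientation: [-2.158, -2.283, 0.0]
ft_force: [-0.4, 0.5, -1.8]
width: 0.0082
grip_force: 45.0
clock: 8.18
tcp_pos: [0.5559, -0.0516, 0.2527]
orientation: [2.046, 2.384, -0.0]
ft_force: [-0.0, 0.3, -1.0]
width: 0.0074
grip_force: 45.0
clock: 8.68
tcp_pos: [0.5608, -0.1, 0.2523]
orientation: [-2.004, -2.419, -0.0]
ft_force: [-0.7, 0.2, -0.0]
width: 0.0077
grip_force: 45.0
[ 0.56076967 -0.09995723  0.25225827] [ 0.56081676 -0.0997405   0.25222519] [ 1.00735697e+02 -2.34705286e-02 -1.79999967e+02] [-2.66637601e-01  4.27362321e-02  1.55438966e+00  3.68009281e-04
  1.54464694e+00 -4.54020511e-01]
```

View pics/w2.png

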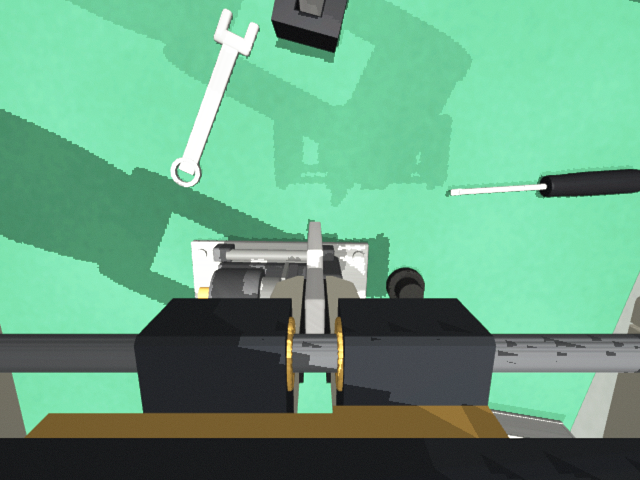

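The wrist view shows the caliper at (190–370, 240–300) with its mouth hidden by the fingers. I will move past it in −y, so that the camera itself stands over the mouth.

```bash
python3 -m jog '[{"translation":[0.1,-1,0],"yaw":0},{"translation":[0.1,-1,0],"yaw":0},{"translation":[0.1,-1,0],"yaw":0},{"translation":[0.1,-1,0],"yaw":0},{"translation":[0.1,-1,0],"yaw":0},{"translation":[0.1,-1,0],"yaw":0},{"translation":[0.1,-1,0],"yaw":0},{"translation":[0.1,-1,0],"yaw":0}]' && python3 -m jog '[{"translation":[0,-0.5,0],"yaw":0},{"translation":[0,0,0],"yaw":0},{"translation":[0,0,0],"yaw":0},{"translation":[0,0,0],"yaw":0}]'
python3 - <<'E'
from h import *
s=env.state();f=env.grab_frame("wrist");s2=env.state()
print(s["tcp_pos"],s2["tcp_pos"],np.degrees(R.from_rotvec(s["orientation"]).as_euler('ZYX')))
import pickle;pickle.dump((f,s),open("w3.pkl","wb"))
a=f["pixels"][20:220,200:440];cv2.imwrite("pics/w3c.png",cv2.resize(a,(720,600),interpolation=cv2.INTER_CUBIC))
for t in("mouth_top","mouth_floor","fixed_pad"):print(t,[(r["confidence"],r["position"],r["mask"].sum()) for r in env.trace(f,t)])
E
```

```text
clock: 9.4
tcp_pos: [0.5772, -0.2604, 0.2522]
orientation: [-2.002, -2.421, -0.0]
ft_force: [0.7, 0.3, -1.4]
width: 0.0078
grip_force: 45.0
clock: 9.73
tcp_pos: [0.577, -0.2692, 0.252]
orientation: [-2.002, -2.42, -0.001]
ft_force: [-0.4, -0.0, -0.8]
width: 0.0077
grip_force: 45.0
[ 0.57703051 -0.26924787  0.25204548] [ 0.5770662  -0.26922912  0.25214657] [ 1.00799436e+02 -3.74262714e-02  1.79997964e+02]
mouth_top [(0.92, [295.7, 108.6], np.int64(16841)), (0.21, [312.7, 284.0], np.int64(1877))]
mouth_floor [(0.81, [268.1, 128.1], np.int64(16987))]
fixed_pad [(0.59, [329.3, 125.3], np.int64(1315))]
```

View pics/w3c.png

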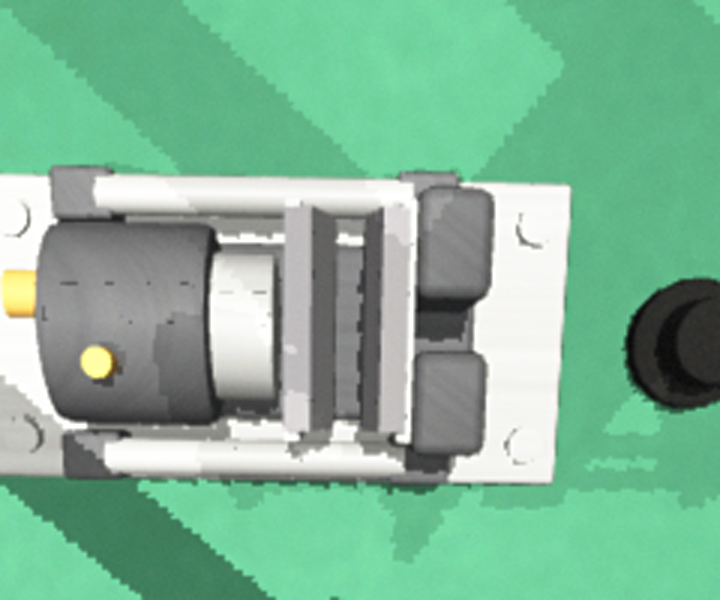

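The wrist view shows the mouth clearly in the crop. The fixed pad's lead-in runs from column 362 to 385, the piston pad's from 311 to 335, and the pads span rows 205–432.

Run:
```python
from h import *
import pickle
f,s=pickle.load(open("w3.pkl","rb"));W=cam(f,s)
g=cv2.GaussianBlur(cv2.cvtColor(f["pixels"],cv2.COLOR_BGR2GRAY),(1,5),0).astype(float)
for r in (92,105,115,125,135,145,155,160):
    row=cv2.resize(g[r:r+1,290:345],(550,1),interpolation=cv2.INTER_CUBIC)[0]
    d=np.gradient(cv2.GaussianBlur(row[None],(9,1),0)[0]); 
    pk=[i for i in range(2,548) if abs(d[i])>1.5 and abs(d[i])==abs(d[max(0,i-12):i+13]).max()]
    print(r,[(round(290+(i+.5)/10-.5,1),round(d[i],1)) for i in pk])
c=lambda x,y:(200+(x+.5)/3-.5,20+(y+.5)/3-.5)
P={}
for n,p,z in [("fix_top",(385,207),.085),("fix_top",(379,432),.085),("fix_in",(365,215),.069),("fix_in",(360,415),.069),("pis_in",(337,215),.065),("pis_in",(333,420),.065),("pis_top",(313,205),.085),("pis_top",(309,430),.085)]:
    print(n,atz(*W,c(*p),z).round(4))
```

```text
92 [(294.1, np.float64(4.5)), (303.4, np.float64(-6.6)), (321.4, np.float64(-2.2)), (327.4, np.float64(11.9)), (338.6, np.float64(-13.9)), (340.8, np.float64(2.8))]
105 [(290.4, np.float64(-3.5)), (294.2, np.float64(3.7)), (303.4, np.float64(-6.4)), (311.9, np.float64(2.5)), (320.4, np.float64(-7.0)), (327.2, np.float64(7.2)), (336.2, np.float64(5.0)), (338.4, np.float64(-15.1))]
115 [(290.6, np.float64(-11.8)), (292.9, np.float64(5.2)), (303.4, np.float64(-6.3)), (311.9, np.float64(3.2)), (318.9, np.float64(-4.6)), (321.6, np.float64(3.0)), (326.9, np.float64(6.4)), (337.9, np.float64(-12.6))]
125 [(290.6, np.float64(-11.1)), (293.8, np.float64(7.3)), (303.1, np.float64(-5.6)), (311.6, np.float64(4.8)), (319.4, np.float64(-6.1)), (321.4, np.float64(1.8)), (326.6, np.float64(9.1)), (335.4, np.float64(4.5)), (337.6, np.float64(-15.3))]
135 [(290.6, np.float64(-11.9)), (293.6, np.float64(9.5)), (303.1, np.float64(-5.6)), (311.6, np.float64(5.5)), (319.4, np.float64(-6.1)), (326.4, np.float64(10.3)), (335.4, np.float64(5.0)), (337.6, np.float64(-9.8))]
145 [(290.6, np.float64(-9.5)), (292.9, np.float64(5.8)), (303.1, np.float64(-5.6)), (311.6, np.float64(5.0)), (319.4, np.float64(-6.4)), (326.2, np.float64(7.2)), (337.1, np.float64(-11.2))]
155 [(293.1, np.float64(5.5)), (302.9, np.float64(-7.9)), (311.6, np.float64(4.1)), (319.4, np.float64(-6.4)), (325.9, np.float64(6.9)), (336.6, np.float64(-13.6)), (338.8, np.float64(2.5))]
160 [(294.2, np.float64(3.4)), (302.8, np.float64(-8.1)), (310.9, np.float64(5.7)), (313.6, np.float64(-1.8)), (315.4, np.float64(-3.1)), (319.2, np.float64(-4.2)), (325.9, np.float64(6.5)), (336.6, np.float64(-16.8))]
fix_top [ 0.5665 -0.1516  0.085 ]
fix_top [ 0.5765 -0.2104  0.085 ]
fix_in [ 0.5614 -0.1522  0.069 ]
fix_in [ 0.5705 -0.207   0.069 ]
pis_in [ 0.5534 -0.1531  0.065 ]
pis_in [ 0.5629 -0.2101  0.065 ]
pis_top [ 0.5472 -0.1547  0.085 ]
pis_top [ 0.5568 -0.2136  0.085 ]
```

Run:
```python
from h import *
import pickle
f,s=pickle.load(open("w3.pkl","rb"));K,C=cam(f,s);W=(K,C)
print(K)
Rt=R.from_rotvec(s["orientation"]).as_matrix();t=np.array(s["tcp_pos"])
for zz in (.02,.0985):   # tool z
  for x in (-.022,.022):
    print(zz,x,[proj(*W,t+Rt@[x,y,zz])[0].round(1).tolist() for y in(-.004,.004)])
a=f["pixels"][200:320,260:380];cv2.imwrite("pics/leaf.png",cv2.resize(a,(600,600),interpolation=cv2.INTER_CUBIC))
```

```text
[[359.0983332    0.         314.45731482]
 [  0.         359.0983332  242.4017334 ]
 [  0.           0.           1.        ]]
0.02 -0.022 [[305.8, 332.8], [321.4, 332.8]]
0.02 0.022 [[305.2, 250.3], [321.8, 250.3]]
0.0985 -0.022 [[308.3, 279.6], [319.3, 279.6]]
0.0985 0.022 [[308.0, 219.9], [319.5, 219.9]]
```

View pics/leaf.png

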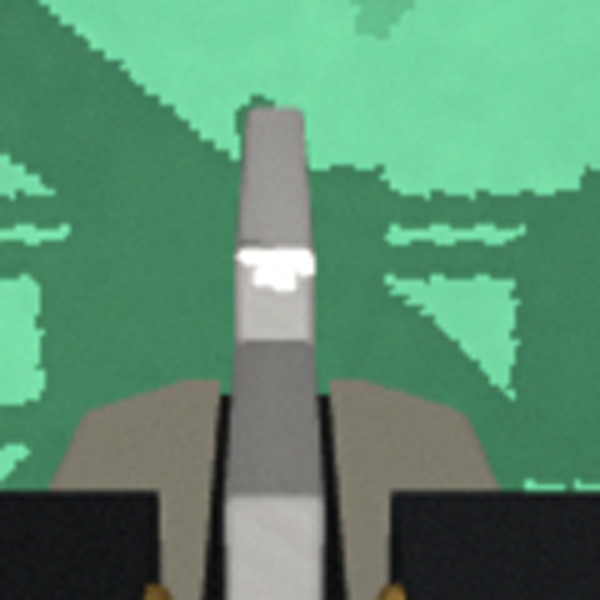

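```bash
python3 -m jog '[{"translation":[-0.2,0.9,0],"yaw":-0.16},{"translation":[-0.2,0.9,0],"yaw":0},{"translation":[-0.2,0.9,0],"yaw":0},{"translation":[-0.2,0.9,-0.5],"yaw":0},{"translation":[0,0.8,-0.9],"yaw":0},{"translation":[0,0,-0.8],"yaw":0},{"translation":[0,0,-0.6],"yaw":0},{"translation":[0,0,0],"yaw":0}]'
python3 -m jog '[{"translation":[0,0,0],"yaw":0},{"translation":[0,0,0],"yaw":0}]'
cat > st.py <<'E'
from h import *
s=env.state();p=s["tcp_pos"]
yaw=np.degrees(R.from_rotvec(s['orientation']).as_euler('ZYX'))
a=np.radians(9.7);d=np.array(p)-[.5655,-.180,0]
print(p.round(4),yaw.round(2),"cal x %.1f y %.1f mm bottom %.1f"%(1e3*(d[0]*np.cos(a)+d[1]*np.sin(a)),1e3*(-d[0]*np.sin(a)+d[1]*np.cos(a)),1e3*(p[2]-.0985)),np.round(s["ft_force"],1),np.round(s["moment"],2),s["clock"])
E
python3 st.py
```

```text
clock: 10.6
tcp_pos: [0.5593, -0.1816, 0.1928]
orientation: [-2.023, -2.398, 0.002]
ft_force: [0.2, -0.3, -1.7]
width: 0.008
grip_force: 45.0
clock: 10.77
tcp_pos: [0.5613, -0.1832, 0.1971]
orientation: [2.027, 2.399, 0.0]
ft_force: [0.1, 0.5, -0.5]
width: 0.0075
grip_force: 45.0
[ 0.5613 -0.1832  0.1971] [9.9620e+01 4.0000e-02 1.7994e+02] cal x -4.7 y -2.4 mm bottom 98.6 [ 0.1  0.5 -0.5] [-0.04  0.07 -0.05] 10.7667
```

```bash
python3 -m jog '[{"translation":[0,0.05,-0.2],"yaw":0},{"translation":[0,0.05,-0.2],"yaw":0},{"translation":[0,0,-0.2],"yaw":0},{"translation":[0,0,-0.2],"yaw":0},{"translation":[0,0,-0.2],"yaw":0},{"translation":[0,0,-0.2],"yaw":0}]' && python3 st.py
```

```text
clock: 11.27
tcp_pos: [0.5607, -0.1806, 0.1715]
orientation: [-2.027, -2.4, 0.0]
ft_force: [0.1, -0.9, -0.8]
width: 0.0079
grip_force: 45.0
[ 0.5607 -0.1806  0.1715] [ 9.9640e+01 -1.0000e-02 -1.7998e+02] cal x -4.8 y 0.2 mm bottom 73.0 [ 0.1 -0.9 -0.8] [-0.09  0.05 -0.01] 11.2667
```

```bash
python3 -m jog '[{"translation":[0,0,-0.1],"yaw":0},{"translation":[0,0,-0.1],"yaw":0},{"translation":[0,0,-0.1],"yaw":0},{"translation":[0,0,-0.1],"yaw":0}]' && python3 st.py
```

```text
clock: 11.6
tcp_pos: [0.561, -0.1807, 0.164]
orientation: [2.027, 2.4, 0.0]
ft_force: [0.1, -0.2, -0.8]
width: 0.0079
grip_force: 45.0
[ 0.561  -0.1807  0.164 ] [9.9650e+01 1.0000e-02 1.7999e+02] cal x -4.6 y 0.1 mm bottom 65.5 [ 0.1 -0.2 -0.8] [-0.05 -0.03 -0.03] 11.6
```

```bash
python3 -m jog '[{"translation":[0,0,-0.1],"yaw":0},{"translation":[0,0,-0.1],"yaw":0},{"translation":[0,0,-0.1],"yaw":0},{"translation":[0,0,-0.1],"yaw":0},{"translation":[0,0,-0.1],"yaw":0}]' && python3 st.py
```

```text
clock: 12.02
tcp_pos: [0.5611, -0.1807, 0.154]
orientation: [2.026, 2.4, 0.0]
ft_force: [1.2, 0.8, -0.4]
width: 0.0076
grip_force: 45.0
[ 0.5611 -0.1807  0.154 ] [9.9650e+01 1.0000e-02 1.7997e+02] cal x -4.5 y 0.1 mm bottom 55.5 [ 1.2  0.8 -0.4] [-0.01 -0.23 -0.01] 12.0167
```

```bash
python3 -m jog '[{"translation":[0,0,-0.12],"yaw":0},{"translation":[0,0,-0.12],"yaw":0},{"translation":[0,0,-0.12],"yaw":0},{"translation":[0,0,-0.12],"yaw":0}]' && python3 st.py
```

```text
clock: 12.35
tcp_pos: [0.5611, -0.1806, 0.1443]
orientation: [2.027, 2.4, 0.0]
ft_force: [1.2, 1.3, -0.2]
width: 0.0079
grip_force: 45.0
[ 0.5611 -0.1806  0.1443] [9.9650e+01 1.0000e-02 1.7997e+02] cal x -4.5 y 0.1 mm bottom 45.8 [ 1.2  1.3 -0.2] [ 0.03 -0.36 -0.02] 12.35
```

```bash
python3 -m jog '[{"translation":[0.03,0.005,0],"yaw":0},{"translation":[0,0,-0.1],"yaw":0},{"translation":[0,0,-0.1],"yaw":0},{"translation":[0,0,-0.1],"yaw":0},{"translation":[0,0,-0.1],"yaw":0}]' && python3 st.py
```

```text
clock: 12.77
tcp_pos: [0.5613, -0.1805, 0.1361]
orientation: [-2.027, -2.4, 0.0]
ft_force: [-0.6, 0.2, -1.2]
width: 0.0076
grip_force: 45.0
[ 0.5613 -0.1805  0.1361] [ 9.9640e+01 -1.0000e-02 -1.7997e+02] cal x -4.3 y 0.2 mm bottom 37.6 [-0.6  0.2 -1.2] [-0.06 -0.02 -0.03] 12.7667
```

```bash
python3 -m jog '[{"translation":[0,0,-0.1],"yaw":0},{"translation":[0,0,-0.1],"yaw":0},{"translation":[0,0,-0.1],"yaw":0},{"translation":[0,0,-0.1],"yaw":0}]' && python3 st.py && python3 -m jog '[{"translation":[0,0,0.3],"yaw":0},{"translation":[0,0,0.7],"yaw":0},{"translation":[0,0,1],"yaw":0},{"translation":[0,0,1],"yaw":0},{"translation":[0,0,1],"yaw":0},{"translation":[0,0,1],"yaw":0},{"translation":[0,0,1],"yaw":0},{"translation":[-0.06,1,0.3],"yaw":-0.08}]' && python3 -m jog '[{"translation":[-0.06,1,0],"yaw":-0.08},{"translation":[-0.06,1,0],"yaw":-0.08},{"translation":[-0.06,1,0],"yaw":-0.08},{"translation":[-0.06,1,0],"yaw":-0.08},{"translation":[-0.06,1,0],"yaw":-0.08},{"translation":[-0.06,1,0],"yaw":-0.08},{"translation":[-0.06,1,0],"yaw":-0.08},{"translation":[-0.06,1,0],"yaw":-0.08}]' && python3 -m jog '[{"translation":[-0.06,1,0],"yaw":-0.08},{"translation":[-0.06,1,0],"yaw":-0.08},{"translation":[-0.06,1,0],"yaw":-0.08},{"translation":[-0.06,1,0],"yaw":-0.08},{"translation":[-0.06,1,0],"yaw":-0.08},{"translation":[-0.06,1,0],"yaw":-0.08},{"translation":[-0.06,1,0],"yaw":-0.08},{"translation":[-0.06,1,0],"yaw":-0.08}]' && python3 -m jog '[{"translation":[-0.06,1,0],"yaw":-0.08},{"translation":[-0.06,1,0],"yaw":-0.08},{"translation":[-0.06,1,0],"yaw":-0.08},{"translation":[-0.06,1,0],"yaw":-0.08},{"translation":[-0.06,1,0],"yaw":-0.08},{"translation":[-0.06,0.9,0],"yaw":-0.08},{"translation":[0,0,0],"yaw":0},{"translation":[0,0,0],"yaw":0}]' && python3 st.py
```

```text
clock: 13.1
tcp_pos: [0.5614, -0.1805, 0.1282]
orientation: [-2.027, -2.4, 0.0]
ft_force: [-0.1, -0.2, -0.1]
width: 0.0079
grip_force: 45.0
[ 0.5614 -0.1805  0.1282] [  99.65   -0.   -179.99] cal x -4.1 y 0.2 mm bottom 29.7 [-0.1 -0.2 -0.1] [-0.12  0.05  0.04] 13.1
clock: 13.77
tcp_pos: [0.5614, -0.1634, 0.259]
orientation: [2.037, 2.384, 0.001]
ft_force: [1.3, -0.2, -0.3]
width: 0.0079
grip_force: 45.0
clock: 14.43
tcp_pos: [0.5505, 0.0004, 0.2551]
orientation: [2.129, 2.31, 0.0]
ft_force: [-0.0, -0.1, -0.6]
width: 0.008
grip_force: 45.0
clock: 15.1
tcp_pos: [0.5409, 0.1604, 0.2551]
orientation: [2.216, 2.226, 0.001]
ft_force: [-0.3, 0.5, -1.2]
width: 0.0078
grip_force: 45.0
clock: 15.77
tcp_pos: [0.5336, 0.2781, 0.2548]
orientation: [2.277, 2.164, -0.0]
ft_force: [-0.2, -0.3, -1.8]
width: 0.0078
grip_force: 45.0
[0.5336 0.2781 0.2548] [8.71e+01 1.00e-02 1.80e+02] cal x 45.8 y 456.9 mm bottom 156.3 [-0.2 -0.3 -1.8] [-0.05  0.07  0.01] 15.7667
```

```bash
python3 -m jog '[{"translation":[-0.13,0.06,0],"yaw":0},{"translation":[0,0,-0.8],"yaw":0},{"translation":[0,0,-1],"yaw":0},{"translation":[0,0,-1],"yaw":0},{"translation":[0,0,-1],"yaw":0},{"translation":[0,0,-0.8],"yaw":0},{"translation":[0,0,-0.4],"yaw":0},{"translation":[0,0,0],"yaw":0}]' && python3 st.py && python3 -m jog '[{"translation":[0,0,-0.25],"yaw":0},{"translation":[0,0,-0.25],"yaw":0},{"translation":[0,0,-0.25],"yaw":0},{"translation":[0,0,-0.25],"yaw":0}]' && python3 st.py
```

```text
clock: 16.43
tcp_pos: [0.53, 0.2772, 0.1522]
orientation: [-2.279, -2.161, 0.006]
ft_force: [-0.5, 0.0, -0.7]
width: 0.0081
grip_force: 45.0
[0.53   0.2772 0.1522] [ 8.694e+01  1.100e-01 -1.798e+02] cal x 42.1 y 456.7 mm bottom 53.7 [-0.5  0.  -0.7] [-0.01  0.1  -0.  ] 16.4333
clock: 16.77
tcp_pos: [0.5318, 0.2788, 0.135]
orientation: [2.279, 2.162, 0.002]
ft_force: [-0.4, 0.2, -1.9]
width: 0.0077
grip_force: 45.0
[0.5318 0.2788 0.135 ] [ 8.7000e+01 -4.0000e-02  1.7992e+02] cal x 44.1 y 457.9 mm bottom 36.5 [-0.4  0.2 -1.9] [-0.05  0.1  -0.02] 16.7667
```

```bash
python3 -m jog '[{"translation":[-0.03,0,-0.3],"yaw":0},{"translation":[0,0,-0.3],"yaw":0},{"translation":[0,0,-0.3],"yaw":0},{"translation":[0,0,-0.25],"yaw":0},{"translation":[0,0,-0.05],"yaw":0}]' && python3 st.py
```

```text
clock: 17.18
tcp_pos: [0.5299, 0.2784, 0.1089]
orientation: [-2.278, -2.162, 0.003]
ft_force: [-0.1, -0.4, -0.3]
width: 0.0076
grip_force: 45.0
[0.5299 0.2784 0.1089] [ 8.700e+01  5.000e-02 -1.799e+02] cal x 42.2 y 457.8 mm bottom 10.4 [-0.1 -0.4 -0.3] [-0.07  0.11  0.08] 17.1833
```

```bash
python3 -m jog '[{"translation":[0,0,0],"yaw":0},{"translation":[0,0,0],"yaw":0},{"translation":[0,0,0],"yaw":0},{"translation":[0,0,0],"yaw":0},{"translation":[0,0,0.6],"yaw":0},{"translation":[0,0,0.9],"yaw":0},{"translation":[0,0,0.8],"yaw":0}]' 0.45 && python3 -m jog '[{"translation":[-0.05,-1,0],"yaw":0},{"translation":[-0.05,-1,0],"yaw":0},{"translation":[0,-0.9,0],"yaw":0},{"translation":[0,0,-0.7],"yaw":0},{"translation":[0,0,-0.9],"yaw":0},{"translation":[0,0,-0.7],"yaw":0},{"translation":[0,0,0],"yaw":0},{"translation":[0,0,0],"yaw":0}]' && python3 st.py
```

```text
clock: 17.77
tcp_pos: [0.5306, 0.2786, 0.1579]
orientation: [-2.279, -2.162, 0.0]
ft_force: [-0.3, -0.4, 0.3]
width: 0.0418
grip_force: 0.0
clock: 18.43
tcp_pos: [0.5284, 0.2205, 0.1107]
orientation: [-2.279, -2.162, 0.001]
ft_force: [0.5, -0.0, 0.1]
width: 0.0421
grip_force: 0.0
[0.5284 0.2205 0.1107] [ 8.6990e+01  2.0000e-02 -1.7995e+02] cal x 30.9 y 401.1 mm bottom 12.2 [ 0.5 -0.   0.1] [-0.03  0.11 -0.01] 18.4333
```

```bash
python3 -m jog '[{"translation":[0,0,-0.1],"yaw":0},{"translation":[0,0,0],"yaw":0},{"translation":[0,0,0],"yaw":0},{"translation":[0,0,0],"yaw":0},{"translation":[0,0,0],"yaw":0},{"translation":[0,0,0],"yaw":0},{"translation":[0,0,0],"yaw":0}]' 0 45 && python3 st.py
```

```text
clock: 19.02
tcp_pos: [0.5289, 0.2208, 0.1089]
orientation: [2.279, 2.162, 0.001]
ft_force: [-1.1, 0.4, 3.3]
width: 0.0106
grip_force: 45.0
[0.5289 0.2208 0.1089] [ 8.7000e+01 -2.0000e-02  1.7997e+02] cal x 31.5 y 401.2 mm bottom 10.4 [-1.1  0.4  3.3] [-0.07  0.3  -0.02] 19.0167
```

```bash
python3 -m jog '[{"translation":[0,0,0.5],"yaw":0},{"translation":[0,0,1],"yaw":0},{"translation":[0,0,1],"yaw":0},{"translation":[0,0,1],"yaw":0},{"translation":[0,0,1],"yaw":0},{"translation":[0,0,1],"yaw":0},{"translation":[0,0,1],"yaw":0},{"translation":[0.07,-1,0.6],"yaw":0.09}]' && python3 -m jog '[{"translation":[0.08,-1,0],"yaw":0.09},{"translation":[0.08,-1,0],"yaw":0.09},{"translation":[0.08,-1,0],"yaw":0.09},{"translation":[0.08,-1,0],"yaw":0.09},{"translation":[0.08,-1,0],"yaw":0.09},{"translation":[0.08,-1,0],"yaw":0.09},{"translation":[0.08,-1,0],"yaw":0.09},{"translation":[0.08,-1,0],"yaw":0.09}]' && python3 -m jog '[{"translation":[0.08,-1,0],"yaw":0.1},{"translation":[0.08,-1,0],"yaw":0.09},{"translation":[0.08,-1,0],"yaw":0.09},{"translation":[0.08,-1,0],"yaw":0.09},{"translation":[0.08,-1,0],"yaw":0.09},{"translation":[0.08,-1,0],"yaw":0.1},{"translation":[0.08,-1,0],"yaw":0.1},{"translation":[0.08,-1,0],"yaw":0.1}]' && python3 -m jog '[{"translation":[0.08,-1,0],"yaw":0.1},{"translation":[0.08,-1,-0.3],"yaw":0.1},{"translation":[0,-1,-0.8],"yaw":0},{"translation":[0,-0.1,-0.9],"yaw":0},{"translation":[0,0,-0.6],"yaw":0},{"translation":[0,0,0],"yaw":0},{"translation":[0,0,0],"yaw":0}]' && python3 st.py
```

```text
clock: 19.68
tcp_pos: [0.5303, 0.2031, 0.2535]
orientation: [2.265, 2.177, 0.005]
ft_force: [1.0, -0.2, -0.9]
width: 0.0108
grip_force: 45.0
clock: 20.35
tcp_pos: [0.5426, 0.0397, 0.2508]
orientation: [-2.17, -2.271, 0.0]
ft_force: [-0.4, 0.2, -1.2]
width: 0.011
grip_force: 45.0
clock: 21.02
tcp_pos: [0.5554, -0.1203, 0.2508]
orientation: [-2.065, -2.368, 0.0]
ft_force: [0.7, 0.5, -1.2]
width: 0.0111
grip_force: 45.0
clock: 21.6
tcp_pos: [0.5583, -0.1805, 0.1978]
orientation: [-2.035, -2.391, 0.001]
ft_force: [-0.5, -0.7, -1.3]
width: 0.0103
grip_force: 45.0
[ 0.5583 -0.1805  0.1978] [ 9.919e+01 -8.000e-02 -1.799e+02] cal x -7.2 y 0.7 mm bottom 99.3 [-0.5 -0.7 -1.3] [-0.08  0.06 -0.04] 21.6
```

```bash
python3 -m jog '[{"translation":[0,0,-0.2],"yaw":0.06},{"translation":[0,0,-0.2],"yaw":0},{"translation":[0,0,-0.2],"yaw":0},{"translation":[0,0,-0.2],"yaw":0},{"translation":[0,0,-0.2],"yaw":0},{"translation":[0,0,-0.1],"yaw":0},{"translation":[0,0,0],"yaw":0}]' && python3 st.py
```

```text
clock: 22.18
tcp_pos: [0.5589, -0.1811, 0.1759]
orientation: [-2.028, -2.399, -0.0]
ft_force: [0.5, 0.4, -0.5]
width: 0.0108
grip_force: 45.0
[ 0.5589 -0.1811  0.1759] [ 9.9590e+01 -2.0000e-02 -1.7999e+02] cal x -6.7 y 0.0 mm bottom 77.4 [ 0.5  0.4 -0.5] [ 0.01 -0.07  0.02] 22.1833
```

```bash
python3 -m jog '[{"translation":[0.045,0.008,0],"yaw":0},{"translation":[0,0,-0.1],"yaw":0},{"translation":[0,0,-0.1],"yaw":0},{"translation":[0,0,-0.1],"yaw":0},{"translation":[0,0,0],"yaw":0}]' && python3 st.py
```

```text
clock: 22.6
tcp_pos: [0.5603, -0.1812, 0.1705]
orientation: [2.027, 2.398, 0.001]
ft_force: [3.2, 0.3, -2.6]
width: 0.0105
grip_force: 45.0
[ 0.5603 -0.1812  0.1705] [9.9580e+01 2.0000e-02 1.7993e+02] cal x -5.3 y -0.3 mm bottom 72.0 [ 3.2  0.3 -2.6] [-0.06 -0.69  0.04] 22.6
```

```bash
python3 -m jog '[{"translation":[0,0,-0.08],"yaw":0},{"translation":[0,0,-0.08],"yaw":0},{"translation":[0,0,0],"yaw":0}]' && python3 st.py;  python3 -m jog '[{"translation":[0,0,-0.08],"yaw":0},{"translation":[0,0,-0.08],"yaw":0},{"translation":[0,0,0],"yaw":0}]' && python3 st.py
```

```text
clock: 22.85
tcp_pos: [0.5605, -0.1813, 0.1683]
orientation: [2.027, 2.398, 0.001]
ft_force: [2.5, 1.4, 2.5]
width: 0.0107
grip_force: 45.0
[ 0.5605 -0.1813  0.1683] [9.959e+01 5.000e-02 1.799e+02] cal x -5.1 y -0.5 mm bottom 69.8 [2.5 1.4 2.5] [ 0.16 -0.49  0.1 ] 22.85
clock: 23.1
tcp_pos: [0.5604, -0.1816, 0.1653]
orientation: [2.027, 2.398, 0.0]
ft_force: [-0.3, 0.9, 6.0]
width: 0.0106
grip_force: 45.0
[ 0.5604 -0.1816  0.1653] [9.9580e+01 8.0000e-02 1.7991e+02] cal x -5.3 y -0.7 mm bottom 66.8 [-0.3  0.9  6. ] [-0.1  -0.2   0.08] 23.1
```

```bash
python3 -m jog '[{"translation":[0,0,-0.08],"yaw":0},{"translation":[0,0,-0.08],"yaw":0},{"translation":[0,0,0],"yaw":0}]' && python3 st.py;  python3 -m jog '[{"translation":[0,0,-0.08],"yaw":0},{"translation":[0,0,-0.08],"yaw":0},{"translation":[0,0,0],"yaw":0}]' && python3 st.py
```

```text
clock: 23.35
tcp_pos: [0.5603, -0.1815, 0.1615]
orientation: [2.027, 2.398, 0.0]
ft_force: [1.9, -0.5, 3.2]
width: 0.0106
grip_force: 45.0
[ 0.5603 -0.1815  0.1615] [9.9580e+01 7.0000e-02 1.7992e+02] cal x -5.3 y -0.7 mm bottom 63.0 [ 1.9 -0.5  3.2] [-0.23 -0.6   0.13] 23.35
clock: 23.6
tcp_pos: [0.5602, -0.1812, 0.1575]
orientation: [2.028, 2.399, 0.001]
ft_force: [4.3, 0.0, 1.1]
width: 0.0109
grip_force: 45.0
[ 0.5602 -0.1812  0.1575] [9.9580e+01 1.0000e-02 1.7994e+02] cal x -5.4 y -0.3 mm bottom 59.0 [4.3 0.  1.1] [-0.19 -1.07  0.11] 23.6
```

```bash
python3 -m jog '[{"translation":[0.02,0.003,-0.08],"yaw":0},{"translation":[0,0,-0.1],"yaw":0},{"translation":[0,0,-0.1],"yaw":0},{"translation":[0,0,-0.1],"yaw":0}]' && python3 st.py;  python3 -m jog '[{"translation":[0,0,-0.1],"yaw":0},{"translation":[0,0,-0.1],"yaw":0},{"translation":[0,0,-0.1],"yaw":0},{"translation":[0,0,0],"yaw":0}]' && python3 st.py
```

```text
clock: 23.93
tcp_pos: [0.5603, -0.181, 0.1498]
orientation: [2.028, 2.399, 0.0]
ft_force: [2.8, 0.4, 2.8]
width: 0.0106
grip_force: 45.0
[ 0.5603 -0.181   0.1498] [ 9.9590e+01 -1.0000e-02  1.7999e+02] cal x -5.3 y -0.1 mm bottom 51.3 [2.8 0.4 2.8] [ 0.1  -0.87  0.12] 23.9333
clock: 24.27
tcp_pos: [0.5602, -0.181, 0.1434]
orientation: [-2.028, -2.399, -0.0]
ft_force: [4.2, 1.4, -2.2]
width: 0.0109
grip_force: 45.0
[ 0.5602 -0.181   0.1434] [ 9.958e+01 -2.000e-02 -1.800e+02] cal x -5.4 y -0.0 mm bottom 44.9 [ 4.2  1.4 -2.2] [ 0.04 -1.28  0.12] 24.2667
```

```bash
python3 -m jog '[{"translation":[0.03,0.005,0],"yaw":0},{"translation":[0,0,0],"yaw":0},{"translation":[0,0,0],"yaw":0}]' && python3 st.py;  python3 -m jog '[{"translation":[0,0,-0.1],"yaw":0},{"translation":[0,0,-0.1],"yaw":0},{"translation":[0,0,-0.1],"yaw":0}]' && python3 st.py
```

```text
clock: 24.52
tcp_pos: [0.5604, -0.1809, 0.1434]
orientation: [-2.028, -2.398, 0.001]
ft_force: [4.2, -0.2, -2.4]
width: 0.0109
grip_force: 45.0
[ 0.5604 -0.1809  0.1434] [ 9.9580e+01 -3.0000e-02 -1.7994e+02] cal x -5.2 y -0.1 mm bottom 44.9 [ 4.2 -0.2 -2.4] [-0.07 -0.92  0.14] 24.5167
clock: 24.77
tcp_pos: [0.5605, -0.1812, 0.1383]
orientation: [-2.028, -2.399, 0.001]
ft_force: [0.3, 0.7, 4.8]
width: 0.0109
grip_force: 45.0
[ 0.5605 -0.1812  0.1383] [ 9.9580e+01  2.0000e-02 -1.7997e+02] cal x -5.1 y -0.4 mm bottom 39.8 [0.3 0.7 4.8] [ 0.01 -0.05  0.18] 24.7667
```

```bash
python3 -m jog '[{"translation":[0,0,-0.1],"yaw":0},{"translation":[0,0,-0.1],"yaw":0},{"translation":[0,0,-0.1],"yaw":0},{"translation":[0,0,-0.1],"yaw":0},{"translation":[0,0,-0.1],"yaw":0}]' && python3 st.py;  python3 -m jog '[{"translation":[0,0,-0.05],"yaw":0},{"translation":[0,0,-0.05],"yaw":0},{"translation":[0,0,0],"yaw":0}]' && python3 st.py
```

```text
clock: 25.18
tcp_pos: [0.5605, -0.1813, 0.1284]
orientation: [-2.028, -2.399, 0.001]
ft_force: [-0.9, 0.0, 5.5]
width: 0.0109
grip_force: 45.0
[ 0.5605 -0.1813  0.1284] [ 9.9580e+01  2.0000e-02 -1.7997e+02] cal x -5.1 y -0.4 mm bottom 29.9 [-0.9  0.   5.5] [-0.   -0.06  0.18] 25.1833
clock: 25.43
tcp_pos: [0.5605, -0.1812, 0.1261]
orientation: [-2.028, -2.399, 0.001]
ft_force: [1.2, 0.1, 2.9]
width: 0.0108
grip_force: 45.0
[ 0.5605 -0.1812  0.1261] [ 9.9580e+01  1.0000e-02 -1.7997e+02] cal x -5.1 y -0.3 mm bottom 27.6 [1.2 0.1 2.9] [-0.09 -0.21  0.18] 25.4333
```

```bash
python3 -m jog '[{"translation":[0,0,-0.05],"yaw":0},{"translation":[0,0,-0.03],"yaw":0},{"translation":[0,0,0],"yaw":0}]' && python3 st.py;  python3 -m jog '[{"translation":[0,0,-0.03],"yaw":0},{"translation":[0,0,-0.02],"yaw":0},{"translation":[0,0,0],"yaw":0}]' && python3 st.py
```

```text
clock: 25.68
tcp_pos: [0.5605, -0.1812, 0.1246]
orientation: [-2.028, -2.399, 0.001]
ft_force: [-1.0, -0.6, 5.2]
width: 0.0106
grip_force: 45.0
[ 0.5605 -0.1812  0.1246] [ 9.9570e+01  1.0000e-02 -1.7997e+02] cal x -5.1 y -0.4 mm bottom 26.1 [-1.  -0.6  5.2] [-0.13 -0.08  0.17] 25.6833
clock: 25.93
tcp_pos: [0.5605, -0.1812, 0.1239]
orientation: [-2.028, -2.399, 0.001]
ft_force: [-1.8, 0.5, 7.0]
width: 0.0108
grip_force: 45.0
[ 0.5605 -0.1812  0.1239] [ 9.9580e+01  1.0000e-02 -1.7997e+02] cal x -5.1 y -0.3 mm bottom 25.4 [-1.8  0.5  7. ] [-0.02  0.22  0.19] 25.9333
```

```bash
python3 -m jog '[{"translation":[0,0,-0.03],"yaw":0},{"translation":[0,0,0],"yaw":0}]' && python3 st.py;  python3 -m jog '[{"translation":[0,0,-0.03],"yaw":0},{"translation":[0,0,0],"yaw":0}]' && python3 st.py
```

```text
clock: 26.1
tcp_pos: [0.5606, -0.1812, 0.1239]
orientation: [-2.028, -2.399, 0.001]
ft_force: [-2.9, 2.1, 11.5]
width: 0.0108
grip_force: 45.0
[ 0.5606 -0.1812  0.1239] [ 9.9580e+01  2.0000e-02 -1.7997e+02] cal x -5.1 y -0.4 mm bottom 25.4 [-2.9  2.1 11.5] [0.16 0.66 0.19] 26.1
clock: 26.27
tcp_pos: [0.5606, -0.1812, 0.1239]
orientation: [2.028, 2.399, -0.001]
ft_force: [-5.9, 1.8, 15.7]
width: 0.0107
grip_force: 45.0
[ 0.5606 -0.1812  0.1239] [ 9.9580e+01  3.0000e-02 -1.7998e+02] cal x -5.0 y -0.4 mm bottom 25.4 [-5.9  1.8 15.7] [0.31 1.03 0.18] 26.2667
```

```bash
python3 -m jog '[{"translation":[0,0,0.05],"yaw":0},{"translation":[0,0,0],"yaw":0}]' && python3 st.py; python3 -m jog '[{"translation":[0,0,0],"yaw":0},{"translation":[0,0,0],"yaw":0},{"translation":[0,0,0],"yaw":0},{"translation":[0,0,0],"yaw":0},{"translation":[0,0,0],"yaw":0},{"translation":[0,0,0.5],"yaw":0},{"translation":[0,0,0.9],"yaw":0},{"translation":[0,0,1],"yaw":0}]' 0.45 && python3 -m jog '[{"translation":[0,-0.3,1],"yaw":0},{"translation":[0,-1,1],"yaw":0},{"translation":[0,-1,1],"yaw":0},{"translation":[0,-1,0.5],"yaw":0},{"translation":[0,-1,0],"yaw":0},{"translation":[0,0,0],"yaw":0},{"translation":[0,0,0],"yaw":0},{"translation":[0,0,0],"yaw":0}]'
python3 - <<'E'
from h import *
s=env.state();f=env.grab_frame("wrist");W=cam(f,s);g=env.grab_frame("side");S=cam(g)
print(s["clock"],s["tcp_pos"])
a=np.radians(9.7);ex=np.array([np.cos(a),np.sin(a),0]);c=np.array([.5655,-.18,0])-ex*.0055
print("leaf top predicted px: side",proj(*S,c+[0,0,.14]),"wrist",proj(*W,c+[0,0,.14]))
A=cv2.resize(f["pixels"][20:260,200:440],(400,400),interpolation=cv2.INTER_CUBIC)
B=cv2.resize(g["pixels"][180:420,260:460][:, :],(400,480),interpolation=cv2.INTER_CUBIC)
cv2.imwrite("pics/end.png",np.hstack([np.vstack([A,np.zeros((80,400,3),np.uint8)]),B]))
E
```

```text
clock: 26.43
tcp_pos: [0.5605, -0.1812, 0.1239]
orientation: [-2.028, -2.399, 0.001]
ft_force: [-2.3, 0.5, 9.2]
width: 0.0106
grip_force: 45.0
[ 0.5605 -0.1812  0.1239] [ 9.9580e+01  2.0000e-02 -1.7997e+02] cal x -5.1 y -0.4 mm bottom 25.4 [-2.3  0.5  9.2] [0.04 0.39 0.17] 26.4333
clock: 27.1
tcp_pos: [0.5599, -0.1806, 0.1711]
orientation: [-2.027, -2.397, 0.001]
ft_force: [-0.6, -1.1, 0.8]
width: 0.0417
grip_force: 0.0
clock: 27.77
tcp_pos: [0.5606, -0.2664, 0.2411]
orientation: [-2.028, -2.398, -0.0]
ft_force: [-0.2, 0.2, -0.6]
width: 0.042
grip_force: 0.0
27.7667 [ 0.56059915 -0.26643113  0.24109904]
leaf top predicted px: side [[363.72293194 180.68532395]] wrist [[334.46677326 126.05287725]]
```

View pics/end.png

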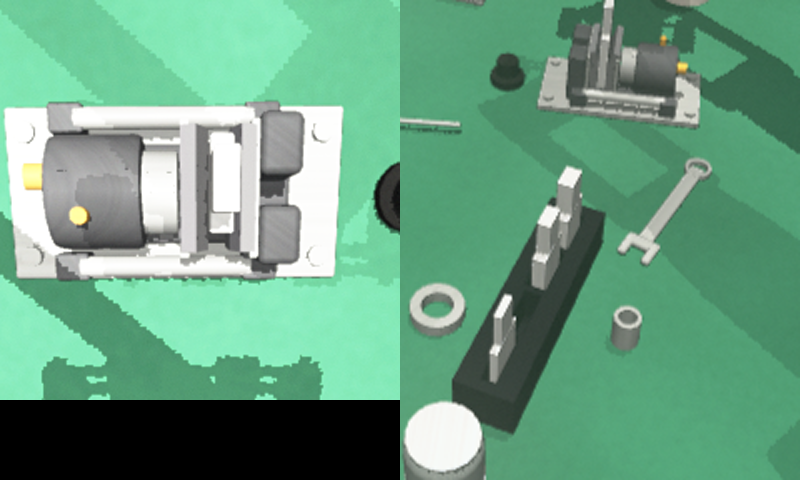

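The picture shows the 11 mm leaf standing upright in the mouth (left panel, 210–243, 130–235). The 8 mm leaf is back in its own slot (right panel, 500, 340), the slot for the 11 mm leaf is empty, and the other things are undisturbed. The arm is clear, so I'm handing in.

```bash
python3 -c "
from workcell import env
print(env.close_job())"
```

```text
the job is handed in; nothing more can be done
None
```

The 8 mm leaf was loose and is back in its own slot; the 11 mm leaf was the first to bind and stands on the mouth floor, so the gap is between 8 and 11 mm (about 8.5 mm), and the job was handed in at about 28 s.

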